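# Let a tin out of the shop dispenser

### The arm

A 6-joint arm with a two-finger parallel gripper is mounted at the origin on the work surface. World frame = base frame: x ahead of the robot, y to its left, z up, the work surface at z = 0. Lengths are in m, angles in rad, forces in N, time in s.
With the tool pointing down it reaches from about 0.375 to 0.9 m from the base axis. Payload 3.1 kg.
Tool frame: the origin (TCP) lies between the finger pads; the fingertips stand 22 mm ahead of it and the grasp point (between the pads) lies 3 mm ahead of it; z points along the fingers, y is the line along which they close (so a half turn about z gives the same grasp; the last joint's range is limited). The gripper opens to 87 mm and grips with 3 to 60 N. Pads are 19 mm wide; open, the fingers measure 117 mm over their backs; the gripper's body (75 mm by 190 mm) begins 51 mm behind the grasp point.
Start: joints at [-1.442, 0.527, 1.433, -0, 1.181, -0.178], TCP at [0.189, -0.596, 0.245] pointing down, gripper open.
Joint ranges: [-3.08, 3.08], [-0.75, 2.2], [0.22, 2.44], [-1.43, 4.57], [0, 2.65], [-2.85, 2.85]. Speed limits (rad/s): [2.79, 2.79, 3.14, 3.14, 3.14, 3.14].

### API

Orientations are given as a unit quaternion [x, y, z, w].
In Python, from rig import robot gives the robot as it stands.
- The arm moves only by the tool move_arm, never from a script. Its argument "series" is text: rows parted by semicolons, each of 6 numbers parted by spaces: the shift along the tool's x, y, z in mm, then the turn, a rotation vector about the tool's x, y, z in degrees. In form: dx dy dz ax ay az; .... A call has 1 to 8 rows; each row is the pose to reach, as a shift and turn from the pose commanded when the call began, along the tool's axes at that moment; what a row does not reach only later rows make up. A row lasts 1/12 s, in which the tool goes at most 41.7 mm and 7.16 degrees, less where a joint would pass 70% of its speed; a pose out of reach is approached as far as the arm can. A call with a gripper value outside its range is refused whole. "jaw" is the opening, from 0 (shut) to 1 (fully open), set as the call begins (left out, the last holds). The fingers move at their own pace and stop on an object; "newtons" is the grip in N (left out, the last holds). Time passes only in rows, so rows that repeat a pose let the fingers close. It gives the time, the measured TCP pose, the force, the opening and the grip force at its end, in the units of the state.
- robot.get_obs(): the state, without advancing time (a new reading comes with each control period).
- robot.camera(name): name is "side" or "top"; returns a dict with "img" (420x560x3 uint8, red, green, blue), "mtx" (3x3 intrinsics, pixels), "world_to_cam" (4x4, takes a point from world to camera coordinates). Camera axes: x right, y down, z forward; pixel columns grow to the right and rows downward; lengths in m; the calibration is good to about 2 mm. A picture is of the moment at which its call begins. There is no depth.
- robot.hand_in(): hands the job in; it is judged then, once.
Trained networks look in a picture, given as the dict that the camera call returned (one of the last four; its "shot" number tells which), for a name from the list of things; names that differ only in an ending like _2 or _b are one class to them, and where a whole thing is asked for, a point or a joint stands for the part that bears it (a point fixed in the world has none). Each returns a list of dicts, best first, with "p" (0 to 1); they miss things now and then, are a little off and sometimes report something else, mostly with a low value. They report only what shows in the picture. A call takes as long as a camera call. They do not tell look-alikes from the thing itself.
- robot.search_frame(picture, thing): "xyz" ([x, y, z] in m, in world coordinates, good to about 4 mm: the middle of the surface that is visible of it).
- robot.tip_of(picture, thing): "xyz" ([x, y, z] in m, in world coordinates, good to about 4 mm: a listed point, or the origin of a listed thing).
The state is a dict: "time": time; "q": joint angles; "joint_velocities": joint speeds; "joint_torque": joint torques, N m; "position": TCP position; "tool_rot": TCP orientation; "ft_force": force on the tool from outside, world axes, zero at the start; "moment": the same for the moment, N m; "grip_width": finger opening in m; "grip_force": force on a finger pad.
Only numpy, scipy, OpenCV 4.12 (cv2) and the standard library are available. Lean on these libraries where they do the work, as an engineer would, in place of code of your own. Each camera call takes 0.05 s, during which the arm holds its last target. There are 200 camera calls.

### The job

With the fingertips, push the wooden catch tray along its track until it is fully home against the mouth of the chute; then press the paddle of the rocking lever right down, so that its other end lifts the gate, and keep it down until the tin has rolled into the tray. Then let the lever come back up so that the gate is shut again, and leave the tin lying in the tray. Do not open the gate before the tray is home, do not touch the tin or the gate end of the lever yourself, and leave the other goods where they stand.

Things in the scene. Friction and masses are not known exactly. Their poses are not given: they have to be found in the camera images.
- dispenser: Fixed dispenser on a grey board, 12 mm thick, spanning its x -63 to 137 mm, y -138 to 262 mm. Origin on the table. z up; x points from the paddle's side to the white chute; y is downhill along the chute. The chute is 92 mm wide, centred on x = 85 mm, from y = -125 mm (closed end, 117 mm high; side walls 97 mm) to its open mouth at y = 20 mm; the tray runs on the board beyond it.
- lever (a joint): Angle of the steel rocking lever (rad): 0 = level, gate shut; grows as the paddle is pressed down, to a stop at 0.55. The tin can pass under the gate from about 0.40. A spring brings it back to 0 when let go. About 2 N at the paddle starts it, about 4 to 5 N holds it right down.
- paddle (a point): Centre of the top face of the lever's paddle, a level steel plate 60 mm (along the dispenser's x) by 56 mm, 8 mm thick, on the robot-side end of the lever, 146 mm above the table when up. It lies 115 mm on the dispenser's -x side of the pivot, at y = -30 mm in its frame; pressed right down it sinks about 60 mm and moves about 14 mm towards the pivot. The point turns with the lever.
- pivot (a point): Pivot axis of the lever (along the dispenser's y), 140 mm above the table, between two dark steel cheeks 26 mm wide that rise to 157 mm.
- gate (a point): Gate end of the lever: a steel blade 30 mm wide, 6 mm thick, hanging 62 mm down into the chute just downhill of the tin, and the arm that carries it (from 40 mm beyond the pivot). Origin on the lever's mid line over the blade, 85 mm from the pivot. Not to be touched by hand.
- tray (a joint): How far the wooden catch tray stands out from the mouth of the chute (m): 0 = fully home against it, 0.10 = fully out. It slides along the dispenser's y, stiffly: about 6 N, and stays where it is left. At the start it stands 45 to 90 mm out.
- tray_end (a point): Middle of the top edge of the outer face of the tray's end wall (farthest from the chute), 80 mm above the table. The upright face is 92 mm wide, looks along the dispenser's +y and reaches down to 14 mm above the table; push it towards -y to bring the tray home. The tray is 120 mm long, open towards the chute; end wall 8 mm thick, side walls 6 mm thick, 62 mm above the table.
- tray_in (a point): Centre of the tray's inner floor, about 32 mm above the table (the floor falls slightly towards the end wall). Axes as the dispenser's. The inside is 80 mm (x) by 112 mm (y). A tin lying in the tray rests against the end wall, its centre about 26 mm along +y and 25 mm up from here.
- tin_center (a point): Centre of the tin, a steel cylinder 52 mm in diameter, 70 mm long, with a paper band and a dark lid, lying in the chute with its axis along the dispenser's x, held back by the gate; about 86 mm above the table at the start. 100 to 210 g. It rolls by itself when the gate is up.
- jar_a: Glass jar with a white cap, 64 mm wide, 110 mm tall, on the robot's side of the dispenser, near the paddle: one of the other goods, to be left where it stands; origin at the centre of its underside.
- mug: White mug, 76 mm wide, 85 mm tall, handle on its +y side, on the robot's side of the tray: one of the other goods, to be left where it stands; origin at the centre of its underside.
- tub_a: White lidded tub, 78 x 68 mm, 60 mm tall, on the uphill side of the paddle: one of the other goods, to be left where it stands; origin at the centre of its underside.
- bottle_a: Glass bottle, 60 mm wide, 170 mm tall, beyond the chute: one of the other goods, to be left where it stands; origin at the centre of its underside.
- jar_b: Glass jar with a steel cap, 72 mm wide, 90 mm tall, beyond the tray: one of the other goods, to be left where it stands; origin at the centre of its underside.
- tub_b: White lidded tub, 108 x 138 mm, 70 mm tall, to the left of the dispenser: one of the other goods, to be left where it stands; origin at the centre of its underside.
- jar_c: Glass jar with a white cap, 70 mm wide, 130 mm tall, to the right of the dispenser: one of the other goods, to be left where it stands; origin at the centre of its underside.
Not all that is in view belongs to the job. What is shaped like the part that bears tin_center but green or turquoise is not meant.

How it is judged:
On the way, in this order (a step that is already met when the one before it is completed fails the run):
1. the tray is home against the mouth of the chute (value of joint tray below 0.008 m), for 0.2 s.
2. the lever is pressed down and the gate is up, the tray still home (value of joint tray below 0.008 m and value of joint lever above 0.3 rad), for 0.2 s.
At the end, for the whole second after the job is handed in: The tray is home (within 8 mm), the lever is back up (below 0.04 rad, gate shut) and the tin lies at rest on the floor inside the tray (value of joint tray below 0.008 m and value of joint lever below 0.04 rad and x of tin_center in the frame of tray_in between -0.03 and 0.03 m and y of tin_center in the frame of tray_in between -0.036 and 0.05 m and z of tin_center in the frame of tray_in between 0.015 and 0.04 m and linear speed of tin below 0.03 m/s); the robot touches nothing.
It fails at once if the gate is opened before the tray is home (tray more than 15 mm out) (value of joint lever above 0.25 rad and value of joint tray above 0.015 m).
It fails at once if the robot touches the tin (contact force between any of the fingers, the arm and tin above 0.5 N).
It fails at once if the tin is lifted (height (world z) of tin_center above 0.11 m).
It fails at once if the robot touches the gate end of the lever (contact force between any of the fingers, the arm and lever_c2 above 0.5 N or contact force between any of the fingers, the arm and lever_c3 above 0.5 N).
It fails at once if other goods are moved by more than 25 mm or tipped over (distance of any of jar_a, mug, tub_a, bottle_a, jar_b, tub_b, jar_c from where it was at the start of the episode above 0.025 m or angle between any of jar_a, mug, tub_a, bottle_a, jar_b, tub_b, jar_c's own z axis and vertical above 0.5 rad).
It also fails if it takes over 48 s, if anything falls off the work surface, if the arm or the gripper's body presses on something with over 40 N, if the wrist force passes 120 N, or if a joint passes its speed limit or range.

## Working session

There is one attempt and no reset: what is moved stays moved. The work goes in short steps, Python scripts to look and compute and a tool call to move; the robot and the scene stay as the last step left them, time stands still between calls to the robot, and variables do not carry over. Pictures are saved under pics/ and viewed, at most 10 in all, crops included, and the job is handed in when it is done.

Besides the shell and the picture viewer there is one more tool, called as name(argument=value, ...) on one line, values as JSON. move_arm: Moves the arm, as the interface text tells. Its arguments: {"type":"object","properties":{"series":{"type":"string"},"jaw":{"type":"number"},"newtons":{"type":"number"}},"required":["series"]}

```bash
mkdir -p pics; cat > h.py <<'E'
from rig import robot
import numpy as np, cv2
from scipy.spatial.transform import Rotation as R
def save(c,n): cv2.imwrite(f'pics/{n}.png',c['img'][:,:,::-1])
def px(c,p):
    q=c['world_to_cam']@np.r_[p,1]; u=c['mtx']@q[:3]; return (u[:2]/u[2]).round().astype(int)
E
python3 - <<'E'
from h import *
np.set_printoptions(precision=4,suppress=True)
T=robot.camera('top');S=robot.camera('side')
cv2.imwrite('pics/a.png',np.vstack([T['img'],S['img']])[:,:,::-1][::1]) if 0 else None
save(T,'top0');save(S,'side0')
for n in ['dispenser','paddle','pivot','gate','tray_end','tray_in','tin_center','jar_a','mug','tub_a','jar_b','bottle_a']:
  for nm,c in (('T',T),('S',S)):
    for d in robot.tip_of(c,n)[:3]: print(n,nm,round(d['p'],2),np.round(d['xyz'],4),px(c,d['xyz']))
o=robot.get_obs();print(o['time'],o['position'],o['tool_rot'],R.from_quat(o['tool_rot']).as_matrix(),o['grip_width'])
E
```

```text
dispenser T 0.96 [ 0.5392 -0.1882  0.0013] [320 228]
dispenser S 0.6 [ 0.5446 -0.1884 -0.0061] [301 223]
dispenser S 0.35 [ 0.4152 -0.0968 -0.    ] [323 249]
paddle T 0.85 [ 0.4367 -0.2339  0.1492] [340 257]
paddle S 0.94 [ 0.4345 -0.2282  0.1475] [336 193]
paddle S 0.25 [ 0.4537 -0.3708 -0.0018] [342 203]
pivot T 0.86 [ 0.5463 -0.2167  0.139 ] [334 221]
pivot T 0.53 [0.3908 0.0115 0.0043] [258 271]
pivot S 0.58 [ 0.5427 -0.2179  0.1378] [307 188]
gate T 0.72 [ 0.6284 -0.209   0.1392] [332 194]
gate S 0.92 [ 0.6328 -0.2099  0.1398] [283 181]
tray_end T 0.71 [0.5982 0.0484 0.0811] [248 204]
tray_end T 0.53 [ 0.4545 -0.3701 -0.0005] [375 256]
tray_end S 0.68 [0.602  0.059  0.0784] [252 242]
tray_in T 0.9 [ 0.6073 -0.0064  0.032 ] [266 204]
tray_in T 0.55 [ 0.6295 -0.2078  0.1404] [332 194]
tray_in S 0.89 [ 0.6048 -0.0094  0.0288] [262 240]
tin_center T 0.84 [ 0.6996 -0.4492  0.0275] [400 182]
tin_center T 0.74 [ 0.2934 -0.296   0.0298] [353 305]
tin_center T 0.5 [ 0.6353 -0.2387  0.084 ] [339 195]
tin_center S 0.42 [ 0.6302 -0.2352  0.0853] [287 190]
jar_a T 0.9 [ 0.7444 -0.0892 -0.002
[... 505 characters left out ...]
.81 [ 0.4543 -0.3716  0.    ] [342 202]
tub_a S 0.77 [0.5388 0.4118 0.0025] [205 347]
jar_b T 0.9 [ 0.7444 -0.0892 -0.0025] [292 167]
jar_b T 0.86 [ 0.4201 -0.0925 -0.0008] [290 263]
jar_b T 0.78 [ 0.4892 -0.5236  0.001 ] [421 246]
jar_b S 0.87 [ 0.4165 -0.0958 -0.0008] [322 249]
jar_b S 0.82 [ 0.483  -0.5167 -0.0004] [349 181]
jar_b S 0.65 [ 0.7465 -0.0816  0.0009] [239 221]
bottle_a T 0.94 [ 0.7466 -0.2197 -0.0011] [330 167]
bottle_a T 0.59 [ 0.7465 -0.087  -0.0029] [291 166]
bottle_a S 0.86 [ 0.7478 -0.2207  0.0015] [258 200]
1.3 [ 0.1888 -0.5958  0.2446] [ 0.9883  0.1528  0.     -0.    ] [[ 0.9533  0.302   0.    ]
 [ 0.302  -0.9533  0.    ]
 [ 0.     -0.     -1.    ]] 0.08704993351486559
```

View pics/top0.png

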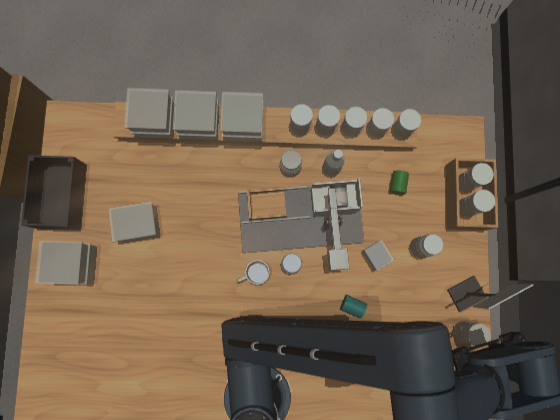

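View pics/side0.png

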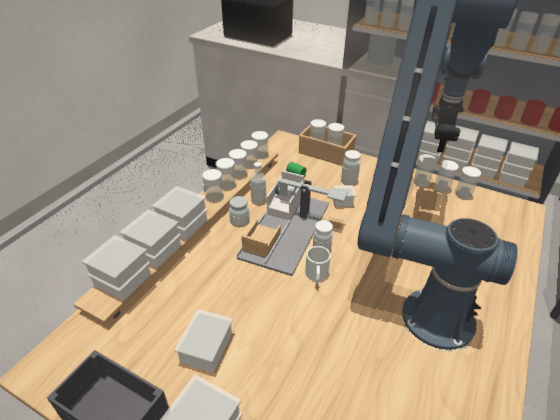

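```bash
python3 - <<'E'
from h import *
c=robot.camera('top')
i=c['img'][150:300,220:400,::-1]; cv2.imwrite('pics/crop.png',cv2.resize(i,None,fx=4,fy=4,interpolation=cv2.INTER_CUBIC))
# yaw fit from local points (dispenser frame) to measured xy
L=np.array([[0,0],[-115,-30],[0,-30],[85,-30]])/1e3
W=np.array([[.5415,-.188],[.4356,-.231],[.5445,-.2173],[.6306,-.2095]])
# tray axis
d=np.array([.6,.0535])-np.array([.6306,-.2095]);print('y axis',d,np.degrees(np.arctan2(-d[0],d[1])))
d=W[3]-W[1];print('x ax',np.degrees(np.arctan2(d[1],d[0])))
E
```

```text
y axis [-0.0306  0.263 ] 6.636513622601053
x ax 6.291813671693506
```

View pics/crop.png

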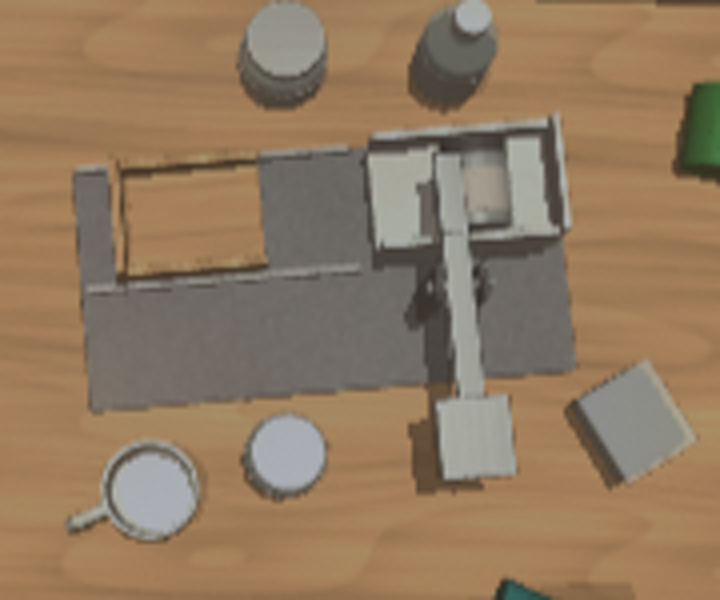

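Candidates for the tin: green at top (400,182), turquoise at (353,305), and the one with the paper band lying in the chute at (339,195). The description fits the last; the crop shows it uphill of the gate. The tray stands about 90 mm out with its end wall at top (248,204), and the paddle is at (340,257). The dispenser yaw is about 6.4°.

move_arm(series="30 -26 0 0 0 3;60 -53 0 0 0 6;90 -80 0 0 0 9;120 -107 0 0 0 11;150 -134 0 0 0 11;180 -160 0 0 0 11;210 -187 0 0 0 11;240 -214 0 0 0 11", jaw=0, newtons=40)

```text
time: 2.02
position: [0.3536, -0.3177, 0.2448]
tool_rot: [0.998, 0.057, 0.0, 0.0]
ft_force: [1.2, -0.6, 0.2]
grip_width: 0.0419
grip_force: 0.0
```

move_arm(series="24 -31 0 0 0 0;48 -63 0 0 0 0;72 -95 0 0 0 0;96 -126 0 0 0 0;120 -158 0 0 0 0;144 -190 0 0 0 0;168 -221 0 0 0 0;192 -253 0 0 0 0")

```text
time: 2.68
position: [0.5156, -0.0441, 0.2448]
tool_rot: [0.998, 0.057, 0.0, 0.0]
ft_force: [-0.1, -0.3, 0.6]
grip_width: 0.0007
grip_force: 0.0
```

move_arm(series="24 -31 0 0 0 0;48 -63 0 0 0 0;72 -95 0 0 0 0;96 -126 0 0 0 0;96 -126 30 0 0 0;96 -126 65 0 0 0;96 -126 100 0 0 0;96 -126 100 0 0 0")

```text
time: 3.35
position: [0.5907, 0.0907, 0.138]
tool_rot: [0.998, 0.058, -0.007, -0.001]
ft_force: [-2.2, -0.0, -0.8]
grip_width: 0.0005
grip_force: 0.0
```

```bash
python3 - <<'E'
from h import *
c=robot.camera('side');save(c,'s1');t=robot.camera('top')
for n in ['tray_end','tray_in']:
  for nm,k in (('S',c),('T',t)):
    for d in robot.tip_of(k,n)[:1]: print(n,nm,round(d['p'],2),np.round(d['xyz'],4))
i=c['img'][130:310,190:390,::-1];cv2.imwrite('pics/s1.png',cv2.resize(i,None,fx=3,fy=3))
E
```

```text
tray_end S 0.56 [0.6049 0.0555 0.0781]
tray_end T 0.7 [0.6037 0.0486 0.0809]
tray_in S 0.77 [ 0.6045 -0.0123  0.029 ]
tray_in T 0.67 [ 0.608  -0.0089  0.0332]
```

View pics/s1.png

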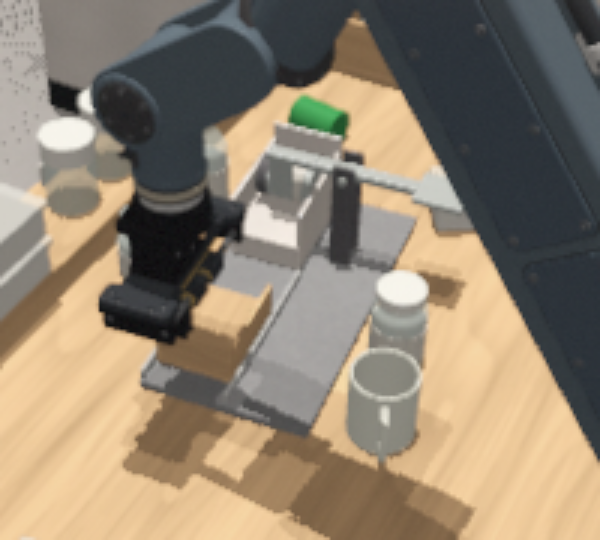

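The shut fingers hang just outside the end wall (crop ~(200,330)), clear of it. I'll lower them and push.

move_arm(series="5 0 30 0 0 0;8 0 55 0 0 0;8 0 70 0 0 0;8 0 70 0 0 0;8 10 70 0 0 0;8 20 70 0 0 0;8 30 70 0 0 0;8 30 70 0 0 0")

```text
time: 4.32
position: [0.6087, 0.059, 0.0764]
tool_rot: [0.998, 0.056, 0.002, 0.0]
ft_force: [0.3, -0.1, 1.2]
grip_width: 0.0006
grip_force: 0.0
```

move_arm(series="0 10 0 0 0 0;0 20 0 0 0 0;0 30 0 0 0 0;0 40 0 0 0 0;0 50 0 0 0 0;0 60 0 0 0 0;0 65 0 0 0 0;0 65 0 0 0 0")

```text
time: 4.98
position: [0.6156, -0.0039, 0.076]
tool_rot: [0.998, 0.057, 0.001, -0.0]
ft_force: [-0.4, 2.1, 1.1]
grip_width: 0.0004
grip_force: 0.9
```

move_arm(series="-1 6 0 0 0 0;-2 12 0 0 0 0;-3 18 0 0 0 0;-4 18 0 0 0 0")

```text
time: 5.32
position: [0.6147, -0.0219, 0.0755]
tool_rot: [0.998, 0.057, 0.003, 0.0]
ft_force: [1.4, 2.0, 1.3]
grip_width: 0.0003
grip_force: 1.1
```

move_arm(series="0 4 0 0 0 0;0 8 0 0 0 0;0 12 0 0 0 0;0 12 0 0 0 0")

```text
time: 5.65
position: [0.6144, -0.0271, 0.0754]
tool_rot: [0.998, 0.055, 0.001, -0.005]
ft_force: [3.2, 22.4, 5.1]
grip_width: 0.0004
grip_force: 11.2
```

22 N at the expected home position, so the tray is against the stop. I'll back off, rise and check.

move_arm(series="0 0 0 0 0 0;0 -15 0 0 0 0;0 -40 0 0 0 0;0 -40 -40 0 0 0;0 -40 -80 0 0 0;0 -40 -120 0 0 0;0 -40 -160 0 0 0;-20 -40 -160 0 0 0")

```text
time: 6.32
position: [0.5974, 0.0024, 0.2434]
tool_rot: [0.998, 0.058, 0.011, 0.003]
ft_force: [1.1, -0.4, 0.9]
grip_width: 0.0006
grip_force: 0.0
```

```bash
python3 - <<'E'
from h import *
t=robot.camera('top');c=robot.camera('side');print(robot.get_obs()['position'])
for n in ['tray_end','tray_in','paddle','pivot','dispenser']:
  for nm,k in (('S',c),('T',t)):
    for d in robot.tip_of(k,n)[:1]: print(n,nm,round(d['p'],2),np.round(d['xyz'],4))
a=cv2.resize(c['img'][130:310,190:390,::-1],(400,360));b=cv2.resize(t['img'][150:330,210:410,::-1],(400,360))
cv2.imwrite('pics/s2.png',np.hstack([a,b]))
E
```

```text
[0.58761122 0.00354782 0.23640445]
tray_end S 0.86 [ 0.6111 -0.0304  0.0772]
tray_end T 0.66 [ 0.6117 -0.0414  0.0799]
tray_in S 0.89 [ 0.6173 -0.0994  0.0285]
tray_in T 0.71 [ 0.6163 -0.0934  0.0337]
paddle S 0.77 [ 0.4376 -0.2301  0.1482]
paddle T 0.78 [ 0.434  -0.2296  0.1472]
pivot S 0.78 [ 0.5446 -0.2181  0.1403]
pivot T 0.8 [ 0.5484 -0.2198  0.1379]
dispenser S 0.94 [ 0.5457 -0.1888 -0.0035]
dispenser T 0.71 [ 0.5417 -0.1908  0.0006]
```

View pics/s2.png

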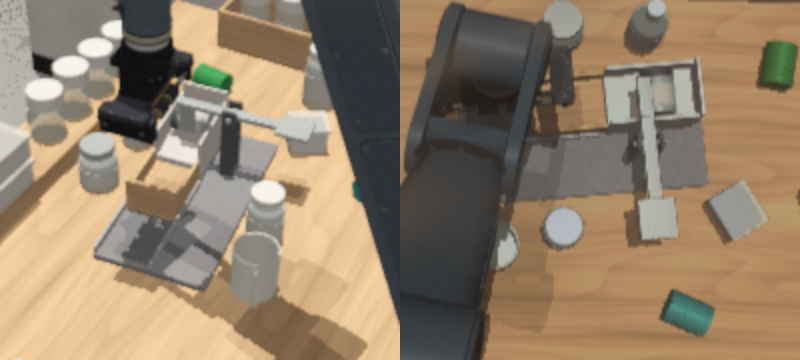

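The tray is home, with no gap at the chute mouth (side crop (180,160)). Next, the paddle.

move_arm(series="-26 31 0 0 0 0;-52 61 0 0 0 0;-78 92 0 0 0 0;-105 123 0 0 0 0;-131 154 0 0 0 0;-157 185 0 0 0 0;-184 215 0 0 0 0;-184 215 0 0 0 0")

```text
time: 7.58
position: [0.4285, -0.2365, 0.2346]
tool_rot: [0.999, 0.054, -0.001, 0.002]
ft_force: [0.2, 0.0, 0.4]
grip_width: 0.0009
grip_force: 0.0
```

move_arm(series="0 0 20 0 0 0;0 0 40 0 0 0;0 0 40 0 0 0;0 0 40 0 0 0")

```text
time: 7.92
position: [0.431, -0.2301, 0.1939]
tool_rot: [0.998, 0.057, -0.001, -0.001]
ft_force: [0.1, -0.1, 0.7]
grip_width: 0.0006
grip_force: 0.0
```

```bash
python3 - <<'E'
from h import *
o=robot.get_obs();print(o['position'],o['ft_force'])
t=robot.camera('top');c=robot.camera('side')
a=cv2.resize(c['img'][150:270,250:383,::-1],(400,360));b=cv2.resize(t['img'][180:300,280:413,::-1],(400,360))
cv2.imwrite('pics/s3.png',np.hstack([a,b]))
E
```

```text
[ 0.43098806 -0.23014246  0.19388135] [ 0.11753012 -0.06242146  0.69413621]
```

View pics/s3.png

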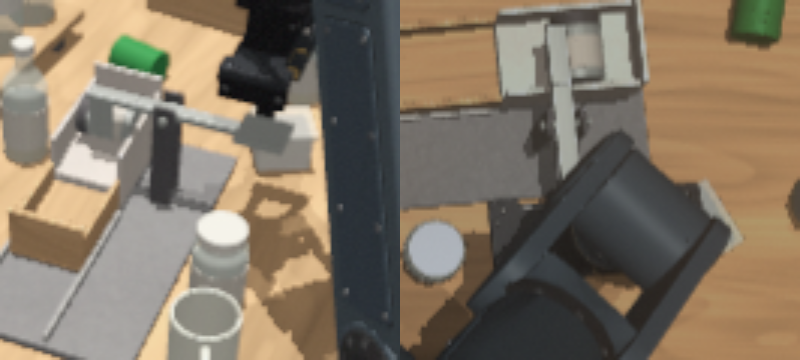

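The fingertips stand over the paddle (side crop (265,115)), clear of the other goods. I'll press, following the paddle towards the pivot.

move_arm(series="0 0 18 0 0 0;1 0 30 0 0 0;3 0 42 0 0 0;4 0 54 0 0 0;6 0 64 0 0 0;8 0 74 0 0 0;10 0 82 0 0 0;10 0 84 0 0 0")

```text
time: 8.68
position: [0.4419, -0.2298, 0.11]
tool_rot: [0.998, 0.058, 0.0, 0.0]
ft_force: [0.2, -0.1, 5.5]
grip_width: 0.0007
grip_force: 2.6
```

move_arm(series="0 0 3 0 0 0;0 0 5 0 0 0;0 0 5 0 0 0;0 0 5 0 0 0")

```text
time: 9.02
position: [0.4423, -0.2298, 0.1083]
tool_rot: [0.998, 0.057, 0.001, 0.001]
ft_force: [-1.6, 2.9, 22.4]
grip_width: 0.0005
grip_force: 9.9
```

```bash
python3 - <<'E'
from h import *
c=robot.camera('side');t=robot.camera('top')
for n in ['tin_center','tray_in']:
  for nm,k in (('S',c),('T',t)):
    for d in robot.tip_of(k,n)[:3]: print(n,nm,round(d['p'],2),np.round(d['xyz'],4))
a=cv2.resize(c['img'][150:270,240:373,::-1],(400,360));b=cv2.resize(t['img'][160:280,260:393,::-1],(400,360))
cv2.imwrite('pics/s4.png',np.hstack([a,b]))
E
```

```text
tin_center S 0.72 [ 7.441e-01 -8.060e-02 -7.000e-04]
tin_center S 0.61 [ 0.6989 -0.4473  0.0267]
tin_center S 0.49 [ 0.6124 -0.0728  0.0557]
tin_center T 0.91 [ 0.6144 -0.0747  0.0584]
tin_center T 0.84 [ 0.6966 -0.445   0.0296]
tray_in S 0.98 [ 0.6191 -0.0983  0.0265]
tray_in T 0.77 [ 0.6164 -0.093   0.0319]
tray_in T 0.73 [ 0.5478 -0.2184  0.1397]
```

View pics/s4.png

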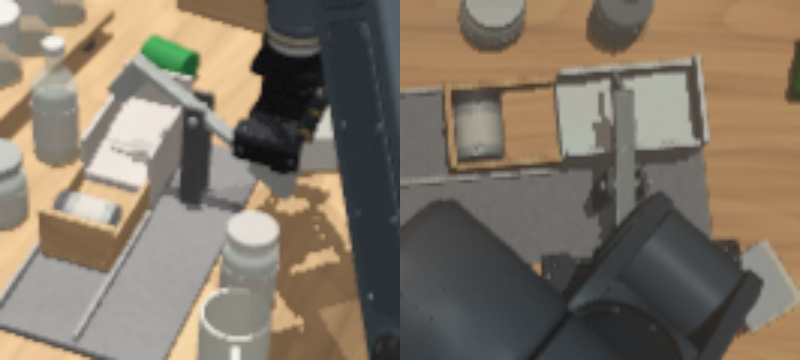

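The tin has rolled into the tray and lies at the end wall (top crop (478,125)). I'll release the lever along the same path.

move_arm(series="0 0 -8 0 0 0;-2 0 -18 0 0 0;-4 0 -28 0 0 0;-6 0 -40 0 0 0;-8 0 -52 0 0 0;-10 0 -64 0 0 0;-10 0 -80 0 0 0;-10 0 -100 0 0 0")

```text
time: 9.98
position: [0.4307, -0.2302, 0.2058]
tool_rot: [0.998, 0.057, -0.0, -0.001]
ft_force: [0.0, -0.6, -1.0]
grip_width: 0.0004
grip_force: 0.0
```

move_arm(series="0 0 -20 0 0 0;0 0 -40 0 0 0;0 0 -40 0 0 0;0 0 -40 0 0 0;0 0 -40 0 0 0;0 0 -40 0 0 0;0 0 -40 0 0 0;0 0 -40 0 0 0")

```text
time: 10.65
position: [0.4309, -0.2304, 0.2446]
tool_rot: [0.998, 0.057, -0.001, -0.001]
ft_force: [0.7, 0.2, 0.4]
grip_width: 0.0011
grip_force: 0.0
```

```bash
python3 - <<'E'
from h import *
c=robot.camera('side');t=robot.camera('top');o=robot.get_obs();print(o['position'],o['ft_force'])
for n in ['tin_center','tray_in','paddle','tray_end']:
  for nm,k in (('S',c),('T',t)):
    for d in robot.tip_of(k,n)[:2]: print(n,nm,round(d['p'],2),np.round(d['xyz'],4))
a=cv2.resize(c['img'][150:270,240:373,::-1],(400,360));b=cv2.resize(t['img'][160:280,260:393,::-1],(400,360))
cv2.imwrite('pics/s5.png',np.hstack([a,b]))
E
```

```text
[ 0.43111239 -0.23055353  0.24489896] [ 0.18867767 -0.22994191 -0.58221802]
tin_center S 0.7 [ 0.6104 -0.0729  0.0576]
tin_center S 0.56 [ 0.6962 -0.4461  0.0266]
tin_center T 0.93 [ 0.6982 -0.4452  0.0279]
tin_center T 0.77 [ 0.6139 -0.0754  0.0566]
tray_in S 0.88 [ 0.6143 -0.0972  0.0285]
tray_in T 0.62 [ 0.6304 -0.2083  0.1393]
tray_in T 0.56 [ 0.6199 -0.0947  0.0321]
paddle S 0.73 [ 0.436  -0.232   0.1509]
tray_end S 0.87 [ 0.6107 -0.0317  0.0783]
tray_end T 0.94 [ 0.6107 -0.0424  0.0817]
tray_end T 0.22 [ 0.5347  0.4136 -0.0022]
```

View pics/s5.png

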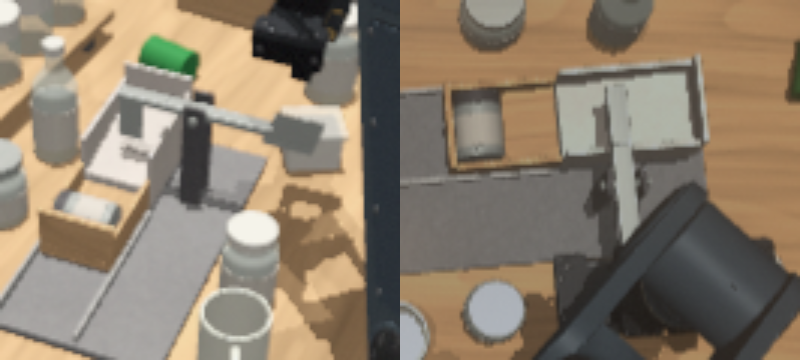

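The lever is level again, the gate is shut, the tin lies in the tray, the tray is home and the arm is clear.

```bash
python3 -c "
from rig import robot
print(robot.hand_in())"
```

```text
the job is handed in; nothing more can be done
None
```

I've handed the job in (no verdict was returned): the last pictures show the tray home, the tin at rest in it, the lever back up with the gate shut, and the arm clear of everything.

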